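Tip the drill-bit tray over the bay's sill and push it home

ROBOT

A 6-joint arm with a two-finger parallel gripper is mounted at the origin on the work surface. World frame = base frame: x ahead of the robot, y to its left, z up, the work surface at z = 0. Lengths are in m, angles in degrees, forces in N, time in s.
With the tool pointing down it reaches from about 0.4 to 0.825 m from the base axis. Payload 7 kg.
Tool frame: the origin (TCP) lies on the centre line of the jaws, within the pads' length; the fingertips stand 17 mm ahead of it and the grasp point (between the pads) lies 2 mm behind it; z points along the fingers, y is the direction in which the jaws open and shut (so a half turn about z gives the same grasp; the last joint's range is limited). The gripper opens to 88 mm and grips with 3 to 60 N. Pads are 19 mm wide; open, the fingers measure 130 mm over their backs; the gripper's body (78 mm by 193 mm) begins 47 mm behind the grasp point.
Start: joints at [81.308, 20.546, 0.682, 0, -70.136, -16.507], TCP at [0.287, 0.611, 0.244] pointing down, gripper open.
Joint ranges: [-176.03, 176.03], [-82.01, 121.73], [-58.28, 71.71], [-173.87, 95.51], [-174.79, -0.11], [-173.66, 173.66]. Speed limits (degrees/s): [136.94, 136.94, 172.46, 180, 180, 180].

INTERFACE

Orientations are given as [roll, pitch, yaw] about the fixed x, y, z axes, in that order (R = Rz(yaw) Ry(pitch) Rx(roll)).
In Python, from plant import telemetry, vision, close_job, recognise, silhouettes, place_of gives the robot as it stands.
- The arm moves only by the shell command python3 -m handwheel 'ROWS'. ROWS is JSON, a list that holds one entry, the list of rows, each a list of 5 numbers: the shift along the tool's x, y, z in m, then the turn about the tool's z in rad, then the closure, from 0 (fully open) to 1 (shut). In form: [[[tx, ty, tz, yaw, gripper], ...]]. A call has 1 to 20 rows; each row shifts and turns the commanded pose from where the row before left it, along the tool's axes as they then stand; what a row does not reach is not made up. A row lasts 1/12 s, in which the tool goes at most 41.7 mm and 7.16 degrees, less where a joint would pass 70% of its speed; a pose out of reach is approached as far as the arm can. A call with a gripper value outside its range is refused whole. The fingers move at their own pace and stop on an object; the grip force is fixed at half the most. Time passes only in rows, so rows that do not move let the fingers close. It gives the time, the measured TCP pose, the force and the opening at its end, in the units of the state.
- telemetry.get_obs(): the state, without advancing time (a new reading comes with each control period).
- vision.snapshot(name): name is "scene" or "top"; returns a dict with "color" (420x560x3 uint8, red, green, blue), "mtx" (3x3 intrinsics, pixels), "dist" ([k1, k2, p1, p2, k3] as OpenCV has them; the pictures are not rectified), "cam_to_world" (4x4, takes a point from camera to world coordinates). Camera axes: x right, y down, z forward; pixel columns grow to the right and rows downward; lengths in m; the calibration is good to about 2 mm. A picture is of the moment at which its call begins. There is no depth.
- close_job(): hands the job in, once; it reports no verdict.
Trained networks look in a picture, given as the dict that the camera call returned (one of the last four; its "shot" number tells which), for a name from the list of things; names that differ only in an ending like _2 or _b are one class to them, and where a whole thing is asked for, a point or a joint stands for the part that bears it (a point fixed in the world has none). Each returns a list of dicts, best first, with "conf" (0 to 1); they miss things now and then, are a little off and sometimes report something else, mostly with a low value. They report only what shows in the picture. A call takes as long as a camera call. They do not tell look-alikes from the thing itself.
- recognise(name, picture): "xy" ([column, row] in pixels, amid what is visible of it).
- silhouettes(name, picture): "region" (420x560 bool, what is visible of it) and "xy" ([column, row] in pixels, amid what is visible of it).
- place_of(name, picture): "xy" ([column, row] in pixels: a listed point, or the origin of a listed thing).
The state is a dict: "clock": time; "joint_pos": joint angles; "qvel": joint speeds; "tau": joint torques, N m; "tool_pos": TCP position; "orientation": TCP orientation; "force": force on the tool from outside, world axes, zero at the start; "moment": the same for the moment, N m; "opening": finger opening in m.
Only numpy, scipy, OpenCV 4.12 (cv2) and the standard library are available. Lean on these libraries where they do the work, as an engineer would, in place of code of your own. Each camera call takes 0.05 s, during which the arm holds its last target.

TASK

Park the drill-bit tray in its bay under the little shelf. Do not carry it: with its back edge staying down on the bench, tip its green front end up and set it on the bay's steel sill, then push the tray in until it is all inside and lies flat, its back edge dropped behind the sill. Leave the glue bottle, tin and hand plane undisturbed.

Things in the scene. Friction and masses are not known exactly. Their poses are not given: they have to be found in the camera images.
- bay: Fixed parking bay, steel sill across its mouth. Origin on the bench, middle of the foot of the sill's outer face; +x points into the bay, z up. Along x: sill 0-12 mm, top 18 mm above the bench; wooden floor 12-198 mm, 10 mm above the bench. Side rails (tops 45 mm above the bench) 166 mm apart from x = 60 mm on, flaring to 188 mm at x = 20 mm. Open above up to x = 105 mm.
- bay_stop (a point): Foot of the bay's dark back stop (60 mm high), on the bay's floor, middle of its width: x = 198, z = 10 mm in the bay's frame. The space between sill and stop is 186 mm long, 6 mm more than the tray.
- bay_roof (a point): Middle of the lower front edge of the bay's roof shelf: x = 105, z = 130 mm in the bay's frame. The shelf runs from there to x = 215 mm, 236 mm wide, 12 mm thick, with small stock on it up to 205 mm above the bench, on 16 mm square posts at y = +-107 mm.
- tray_center (a point): Centre (30 mm above the underside) of the loose open wooden drill-bit tray: 180 mm long (x), 150 wide (y), 60 high, 0.55 to 0.9 kg. +x points to its front end, whose wall is green; z up. Walls 9 mm thick, upright, tops level; floor 8 mm thick. A dark bit block fills x = -70 to +5 mm, y = +-55 mm, up to 56 mm high; the 76 mm behind the green wall is empty.
- tray_lead (a point): Middle of the tray's bottom front edge, under the green wall: 90 mm ahead of its centre, on the underside. Axes as the tray's. The square edge does not climb the sill if merely pushed against it. The tray's weight is centred within 12 mm of mid-length.
- tray_heel (a point): Middle of the tray's bottom back edge: 90 mm behind its centre, on its underside. Axes as the tray's.
- glue: Bystander: standing white glue bottle with orange cap, 54 mm across, 150 mm high; origin under its centre.
- tin: Bystander: standing pale tin with a brown band, 72 mm across, 85 mm high; origin under its centre.
- plane: Bystander: wooden hand plane lying on its sole, 150 x 50 mm, 70 mm high; origin under its centre, x along its length.
Things that resemble listed ones, but are neither listed nor needed, are in the scene too. Several things look just like the part that bears tray_center: the one meant starts farthest to the robot's left.

How it is judged (in metres and radians):
On the way:
1. the tray's front edge is up on the sill while its back edge is still down on the bench (x of tray_lead in the frame of bay above 0.004 m and height (world z) of tray_lead above 0.015 m and height (world z) of tray_heel below 0.008 m and x of tray_heel in the frame of bay below -0.1 m), for 0.2 s.
At the end, for the whole second after the job is handed in: The tray lies flat (within 0.03 rad) on the bay's floor, centre 36 to 44 mm above the bench, between the rails (within 14 mm of the middle) and wholly between sill and back stop, its back edge dropped behind the sill (less than 14 mm above the bench) (height (world z) of tray_center between 0.036 and 0.044 m and angle between tray_center's own z axis and vertical below 0.03 rad and height (world z) of tray_heel below 0.014 m and x of tray_heel in the frame of bay above 0.009 m and x of tray_lead in the frame of bay below 0.202 m and y of tray_center in the frame of bay between -0.014 and 0.014 m); the robot touches nothing.
It fails at once if the tray is carried: its back edge is more than 15 mm off the bench while still more than 120 mm short of the sill (height (world z) of tray_heel above 0.015 m and x of tray_heel in the frame of bay below -0.12 m).
It fails at once if a bystander is moved more than 25 mm (distance of any of glue, tin, plane from where it was at the start of the episode above 0.025 m).
It also fails if it takes over 58 s, if anything falls off the work surface, if the arm or the gripper's body presses on something with over 40 N, if the wrist force passes 120 N, or if a joint passes its speed limit or range.

## Working session

There is one attempt and no reset: what is moved stays moved. The work goes in short steps, Python scripts to look and compute and a shell command to move; the robot and the scene stay as the last step left them, time stands still between calls to the robot, and variables do not carry over. Pictures are saved under pics/ and viewed, and the job is handed in when it is done.

```bash
ls; mkdir -p pics
cat > h.py <<'E'
import numpy as np, cv2
from plant import telemetry, vision, close_job, recognise, silhouettes, place_of
def save(p,name,crop=None,scale=1):
    im=p["color"][:,:,::-1]
    if crop: x0,y0,x1,y1=crop; im=im[y0:y1,x0:x1]
    im=cv2.resize(im,None,fx=scale,fy=scale,interpolation=cv2.INTER_CUBIC)
    cv2.imwrite("pics/"+name,im)
def ray(p,xy):
    u=cv2.undistortPoints(np.array([[xy]],float),p["mtx"],np.array(p["dist"]))[0,0]
    T=np.array(p["cam_to_world"]); return T[:3,3],T[:3,:3]@np.array([u[0],u[1],1])
def at_z(p,xy,z):
    o,d=ray(p,xy); return o+d*(z-o[2])/d[2]
def proj(p,P):
    T=np.linalg.inv(np.array(p["cam_to_world"])); 
    r=cv2.Rodrigues(T[:3,:3])[0]
    return cv2.projectPoints(np.array(P,float).reshape(-1,1,3),r,T[:3,3],p["mtx"],np.array(p["dist"]))[0][:,0]
E
python3 - <<'E'
from h import *
np.set_printoptions(precision=3,suppress=True)
a=vision.snapshot("scene");b=vision.snapshot("top")
save(a,"s0.png",scale=1.4);save(b,"t0.png",scale=1.4)
H={"bay":0,"bay_stop":.01,"bay_roof":.13,"tray_center":.03,"tray_lead":0,"tray_heel":0,"glue":0,"tin":0,"plane":0}
for n,z in H.items():
  for l,p in (("s",a),("t",b)):
    for r in place_of(n,p): print(n,l,np.round(r["xy"],1),round(r["conf"],2),at_z(p,r["xy"],z)[:2])
print(telemetry.get_obs())
print(a["cam_to_world"],b["cam_to_world"])
E
```

```text
pics
bay s [318.9 217.6] 0.73 [0.531 0.079]
bay t [219.8 194.3] 0.59 [0.526 0.075]
bay t [296.7 200.7] 0.43 [ 0.513 -0.133]
bay_stop s [355.2 162.3] 0.65 [0.54  0.278]
bay_stop t [170.1 181.8] 0.68 [0.556 0.208]
bay_roof s [340.8 152.1] 0.86 [0.53  0.179]
bay_roof t [168.8 180.7] 0.84 [0.535 0.184]
bay_roof t [221.5 137.2] 0.27 [0.646 0.061]
tray_center s [263.3 274.9] 0.96 [ 0.5   -0.135]
tray_center s [196.8 383.4] 0.82 [ 0.505 -0.398]
tray_center s [106.4 292.7] 0.72 [ 0.231 -0.331]
tray_center s [340.2 152. ] 0.59 [0.497 0.275]
tray_center t [398.8 205.3] 0.76 [ 0.5   -0.402]
tray_center t [295.7 202.2] 0.61 [ 0.504 -0.129]
tray_center t [374.9 308. ] 0.57 [ 0.234 -0.333]
tray_lead s [ 70.1 311.2] 0.88 [ 0.171 -0.397]
tray_lead s [237.9 411.8] 0.85 [ 0.593 -0.4  ]
tray_lead s [281.1 251.3] 0.56 [ 0.496 -0.048]
tray_lead t [395.  174.6] 0.97 [ 0.59  -0.403]
tray_lead t [259.4 203.8] 0.92 [ 0.502 -0.033]
tray_lead t [402.4 328.8] 0.82 [ 0.179 -0.412]
tray_heel s [159.7 370.9] 0.81 [ 0.418 -0.407]
tray_heel s [246.7 314.4] 0.73 [ 0.507 -0.22 ]
tray_heel s [148.8 285.3] 0.69 [ 0.284 
[... 370 characters left out ...]
 0.674 -0.212]
{'clock': 1.0, 'joint_pos': array([ 81.31 ,  20.546,   0.682,   0.001, -70.137, -16.507]), 'qvel': array([-0.062,  0.005,  0.05 ,  0.071,  0.017,  0.022]), 'tau': array([  0.004, -58.239,  29.33 ,   7.003,   0.012,  -0.   ]), 'tool_pos': array([0.287, 0.611, 0.244]), 'orientation': array([179.999,  -0.001, -25.197]), 'force': array([-1.141,  0.263, -0.321]), 'moment': array([-0.009,  0.02 ,  0.016]), 'opening': 0.08756811222005899}
[[ 0.883  0.38  -0.277  0.768]
 [ 0.47  -0.711  0.523 -0.562]
 [ 0.002 -0.592 -0.806  0.904]
 [ 0.     0.     0.     1.   ]] [[ 0.015 -0.989  0.15   0.328]
 [-1.    -0.018 -0.017 -0.057]
 [ 0.019 -0.15  -0.989  1.158]
 [ 0.     0.     0.     1.   ]]
```

View pics/s0.png

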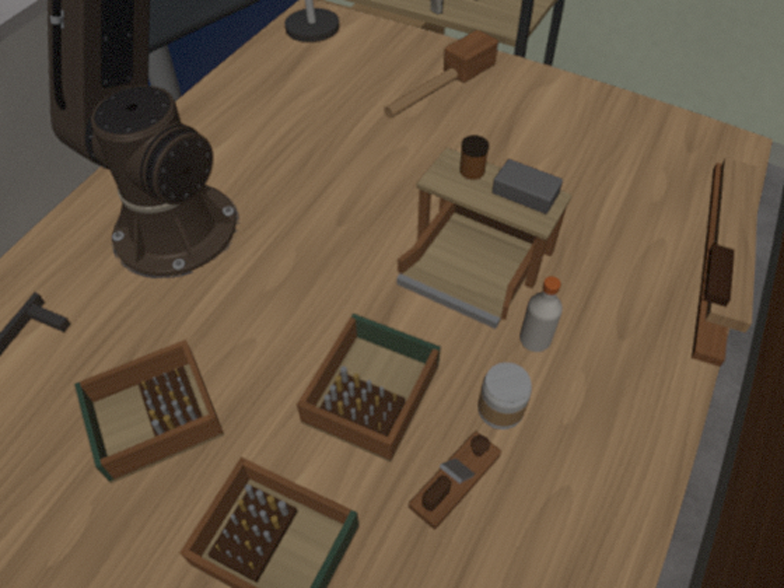

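View pics/t0.png

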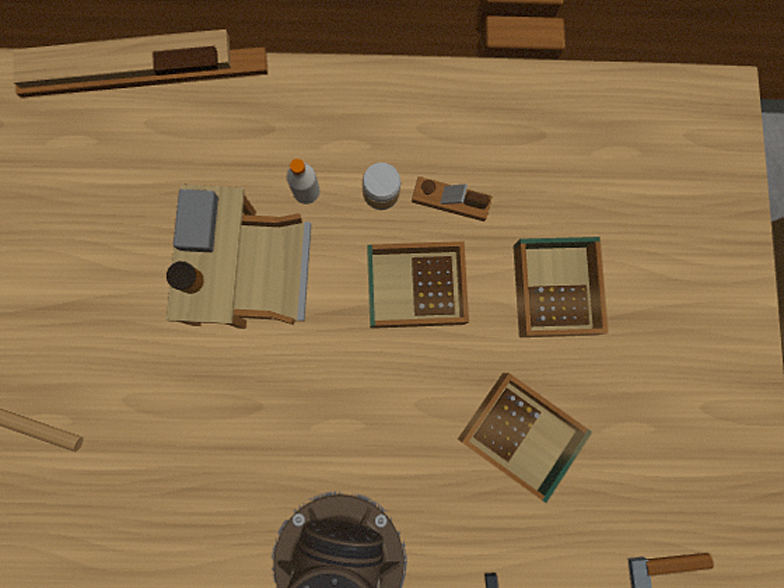

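The candidates for the tray, in top-view pixels, are (296,202) at y=-0.13, (399,205) at y=-0.40 and (375,308) at y=-0.33. The robot's left is +y, so the one at (296,202) is meant. I'll check it and the bay in close crops.

Run:
```python
from h import *
b=vision.snapshot("top");a=vision.snapshot("scene")
save(b,"t1.png",(115,120,345,240),3.4)
save(a,"s1.png",(205,90,425,335),2.4)
```

```text
(no output)
```

View pics/t1.png

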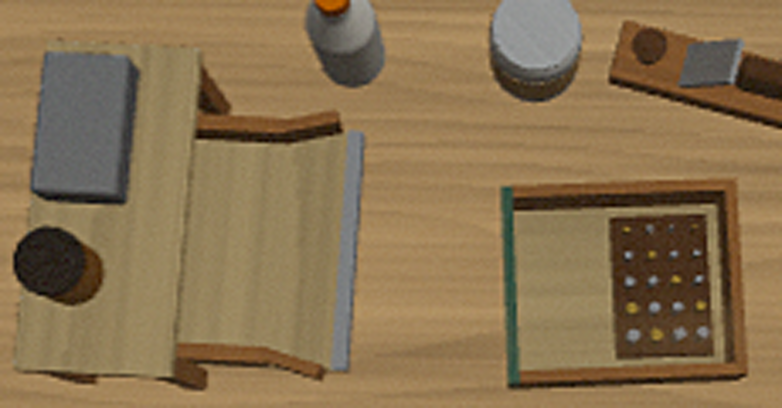

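View pics/s1.png

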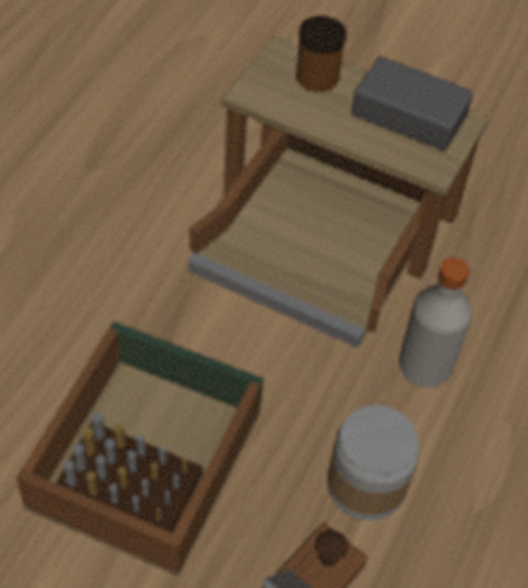

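The top crop shows the chosen tray, with its green wall facing the bay (crop corners about (502,187), (737,181), (747,376), (510,386)). The sill's outer edge runs from (364,133) to (348,370). The tin and glue stand off to +x.

Run:
```python
from h import *
np.set_printoptions(precision=4,suppress=True)
b=vision.snapshot("top")
f=lambda c:(115+c[0]/3.4-0.35,120+c[1]/3.4-.35)
C=[at_z(b,f(c),.06)[:2] for c in ((502,187),(737,181),(747,376),(510,386))]
C=np.array(C);print(C)
fr=(C[0]+C[3])/2;bk=(C[1]+C[2])/2;d=fr-bk;print("lead",fr,"heel",bk,"len",np.hypot(*d),"yaw",np.degrees(np.arctan2(d[1],d[0])), "width",np.hypot(*(C[0]-C[3])),np.hypot(*(C[1]-C[2])))
S=np.array([at_z(b,f(c),.018)[:2] for c in ((364,133),(348,370))])
e=S[0]-S[1];print("sill",S,S.mean(0),np.hypot(*e),"yaw",np.degrees(np.arctan2(e[0],-e[1])))
R=np.array([at_z(b,f(c),.142)[:2] for c in ((203,48),(177,377))])
e=R[0]-R[1];print("roof",R,R.mean(0),np.hypot(*e),"yaw",np.degrees(np.arctan2(e[0],-e[1])))
```

```text
[[ 0.5696 -0.0398]
 [ 0.5778 -0.2188]
 [ 0.4288 -0.2257]
 [ 0.4183 -0.0487]]
lead [ 0.4939 -0.0442] heel [ 0.5033 -0.2223] len 0.17828682818163746 yaw 92.99779656269763 width 0.15148263358196862 0.1491417936639422
sill [[0.6204 0.071 ]
 [0.432  0.077 ]] [0.5262 0.074 ] 0.18846565935634335 yaw 88.19178825223923
roof [[0.6486 0.1737]
 [0.4138 0.1797]] [0.5312 0.1767] 0.23482102470850358 yaw 88.54701948421564
```

```bash
python3 -m handwheel '[[[0,0,-0.03,0.11,0],[0,0,-0.03,0.11,0],[0.015,0.03,0,0.11,0],[0.015,0.03,0,0.11,0],[0.01,0.038,0,0,0],[0.01,0.038,0,0,0],[0.01,0.038,0,0,0],[0.01,0.038,0,0,0],[0.01,0.038,0,0,0],[0.01,0.038,0,0,0]]]'
```

```text
clock: 1.98
tool_pos: [0.1329, 0.3527, 0.3033]
orientation: [-180.0, 0.0, -50.5]
force: [-2.2, 0.3, 1.4]
opening: 0.0878
```

```bash
python3 -m handwheel '[[[0,0,0,-0.117,0],[0,0,0,-0.117,0],[0,0,0,-0.117,0],[0,0,0,-0.117,0],[0,0,0,-0.117,0],[0,0,0,-0.117,0],[0,0,0,-0.117,0],[0,0,0,-0.117,0],[0.04,0,0,0,0],[0.04,0,0,0,0],[0.04,0,0,0,0],[0.04,0,0,0,0],[0.04,0,0,0,0],[0.04,0,0,0,0],[0.04,0,0,0,0]]]'
```

```text
clock: 3.23
tool_pos: [0.4151, 0.3696, 0.3036]
orientation: [-180.0, -0.0, 3.2]
force: [-0.8, 2.1, 0.5]
opening: 0.0876
```

```bash
python3 -m handwheel '[[[0.005,0.0383,0,0,0],[0.005,0.0383,0,0,0],[0.005,0.0383,0,0,0],[0.005,0.0383,0,0,0],[0.005,0.0383,0,0,0],[0.005,0.0383,0,0,0],[0.005,0.0383,0,0,0],[0.005,0.0383,0,0,0],[0.005,0.0383,0,0,0],[0.005,0.0383,0,0,0],[0.005,0.0383,0,0,0],[0,0,0.036,0,0],[0,0,0.036,0,0],[0,0,0.036,0,0],[0,0,0.036,0,0],[0,0,0.036,0,0],[0,0,0,0,0]]]'
python3 - <<'E'
from h import *
b=vision.snapshot("top");save(b,"t2.png",(200,120,400,270),3.5)
E
```

```text
clock: 4.65
tool_pos: [0.4871, -0.0484, 0.1178]
orientation: [179.9, 0.6, 3.1]
force: [-1.2, -0.2, -1.1]
opening: 0.0877
```

View pics/t2.png

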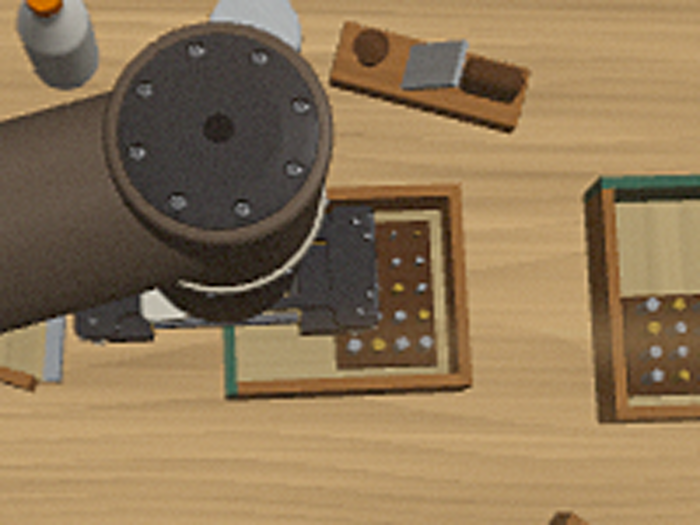

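Run:
```python
from h import *
b=vision.snapshot("scene");save(b,"s2.png",None,1.4);print(telemetry.get_obs()["joint_pos"])
```

```text
[ 1.73398280e+01  1.02773767e+01 -3.10497105e+01  3.68881992e-02
 -4.88173503e+01  7.58828781e+01]
```

View pics/s2.png

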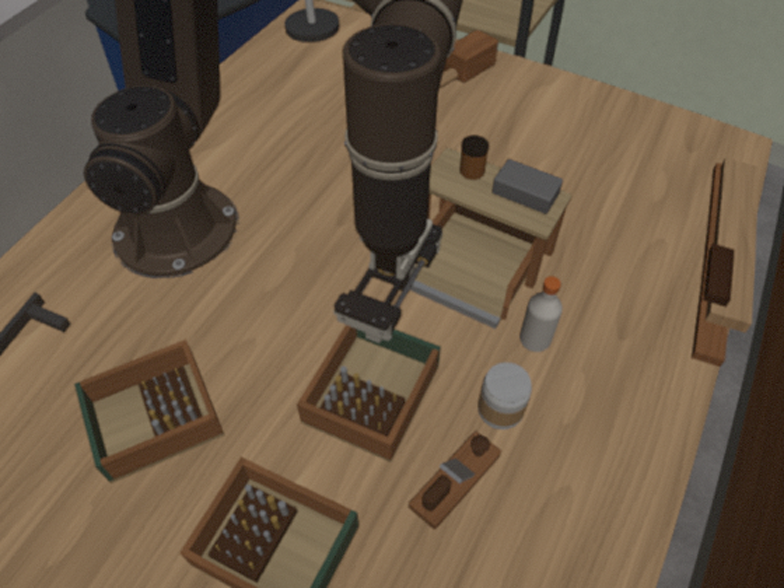

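```bash
python3 -m handwheel '[[[0.007,0,0.02,0,0],[0,0,0.02,0,0],[0,0,0.013,0,0],[0,0,0.009,0,0],[0,0,0,0,0.5],[0,0,0,0,1],[0,0,0,0,1],[0,0,0,0,1],[0,0,0,0,1],[0,0,0,0,1],[0,0,0,0,1],[0,0,0,0,1],[0,0,0,0,1]]]'
```

```text
clock: 5.83
tool_pos: [0.4984, -0.0471, 0.0616]
orientation: [180.0, -0.0, 3.2]
force: [-1.0, -0.6, -0.7]
opening: 0.0334
```

```bash
python3 -m handwheel '[[[0,0,0.004,0,1],[0,0,0,0,1],[0,0,0,0,1],[0,0,0,0,1],[0,0,0,0,1],[0,0,0,0,1],[0,0,0,0,1],[0,0,0,0,1]]]'
```

```text
clock: 6.5
tool_pos: [0.498, -0.0472, 0.0573]
orientation: [180.0, 0.0, 3.2]
force: [0.5, -1.6, -4.6]
opening: 0.009
```

```bash
python3 -m handwheel '[[[0,0,-0.004,0,1],[0,0,-0.004,0,1],[0,0,-0.004,0.02,1],[0,0,-0.004,0.02,1],[0,0,0,0.02,1],[0,0,0,0.022,1],[0,0,0,0,1],[0,0,0,0,1],[0,0,0,0,1]]]'
python3 - <<'E'
from h import *
b=vision.snapshot("scene");save(b,"s3.png",(190,200,400,340),3.6);print(telemetry.get_obs()["moment"])
t=vision.snapshot("top")
for n in("tray_lead","tray_heel"):
  for p in(b,t):
    for r in place_of(n,p): print(n,r["xy"],r["conf"],at_z(p,r["xy"],0.0))
E
```

```text
clock: 7.25
tool_pos: [0.4983, -0.0471, 0.0734]
orientation: [180.0, 0.0, -1.5]
force: [-0.3, -0.2, -7.5]
opening: 0.0098
[ 0.67818413 -0.03319311  0.02367845]
tray_lead [283.6, 244.8] 0.92 [ 0.49313062 -0.02984906  0.        ]
tray_lead [237.3, 411.6] 0.79 [ 0.59155962 -0.40061342  0.        ]
tray_lead [69.2, 313.0] 0.79 [ 0.17196518 -0.40125122  0.        ]
tray_lead [401.4, 326.9] 0.9 [ 0.18401424 -0.40979363  0.        ]
tray_lead [257.7, 203.8] 0.76 [ 0.50222735 -0.02803376  0.        ]
tray_lead [394.6, 174.0] 0.75 [ 5.91814305e-01 -4.01878290e-01 -2.22044605e-16]
tray_heel [158.4, 368.5] 0.89 [ 0.41285966 -0.40401072  0.        ]
tray_heel [147.9, 283.4] 0.73 [ 0.27915501 -0.25953627  0.        ]
tray_heel [242.6, 307.4] 0.67 [ 0.49090748 -0.20987194  0.        ]
tray_heel [330.9, 209.7] 0.82 [ 0.48971247 -0.2258559   0.        ]
tray_heel [342.7, 289.0] 0.73 [ 0.27958366 -0.25635546  0.        ]
tray_heel [394.8, 239.4] 0.56 [ 0.41228845 -0.3977672   0.        ]
```

View pics/s3.png

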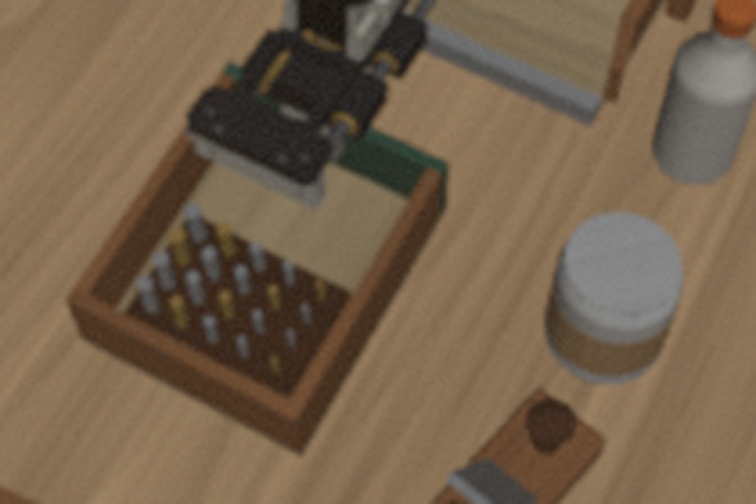

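Run:
```python
from h import *
b=vision.snapshot("scene");save(b,"s4.png",(200,250,300,335),7.5)
t=vision.snapshot("top");save(t,"t4.png",(240,160,345,240),7.5)
print(telemetry.get_obs()["force"])
```

```text
[ 0.82428611  0.19086233 -6.50015586]
```

View pics/s4.png

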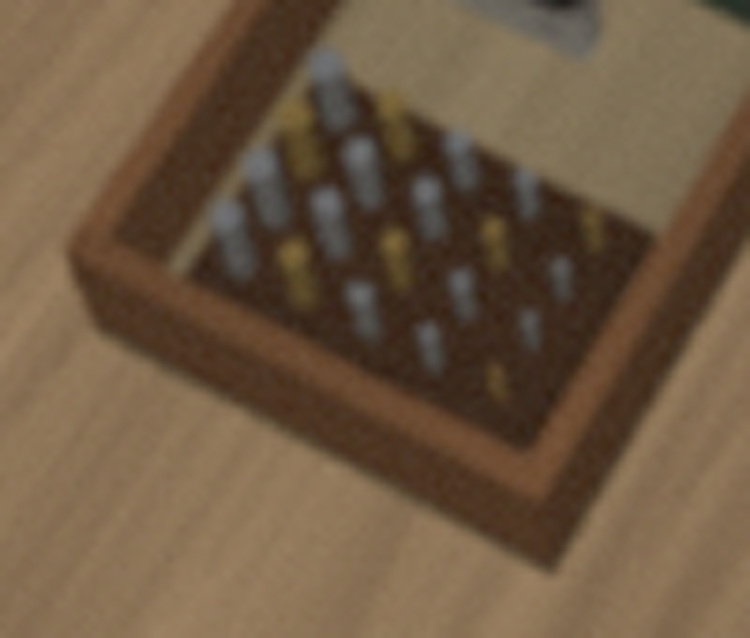

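View pics/t4.png

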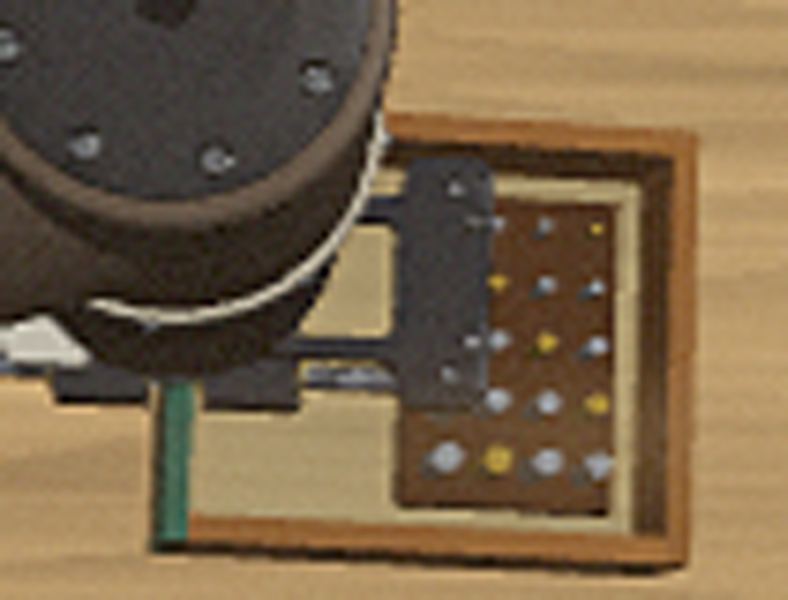

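```bash
cat >> h.py <<'E'
from scipy.optimize import least_squares
from scipy.spatial.transform import Rotation as Ro
def fit(obs,x0=(0.49,-0.12,0.035,90,-4,0)):
    # obs list (pic, px, local point mm from underside-centre); params centre-of-underside pos, yaw,pitch,roll deg
    P=[np.array(o[2])/1000. for o in obs]
    def world(x,p): return Ro.from_euler('ZYX',x[3:],degrees=True).apply(p)+x[:3]
    def f(x):
        return np.concatenate([proj(o[0],world(x,p))[0]-o[1] for o,p in zip(obs,P)])
    r=least_squares(f,x0,x_scale=(.01,.01,.01,3,3,3),loss='soft_l1')
    print("pose",np.round(r.x,4),"res",np.round(r.fun,1))
    for n,p in(("lead",(.09,0,0)),("heel",(-.09,0,0))): print(n,np.round(world(r.x,np.array(p)),4), "bay", np.round(tobay(world(r.x,np.array(p))),4))
    return r.x
BAY=np.array([.527,.0745]);BY=88.4
def tobay(w):
    c,s=np.cos(np.radians(BY)),np.sin(np.radians(BY)); d=w[:2]-BAY
    return np.array([c*d[0]+s*d[1],-s*d[0]+c*d[1],w[2]])
E
python3 - <<'E'
from h import *
b=vision.snapshot("scene");t=vision.snapshot("top")
s=lambda x,y:np.array((200+x/7.5-.43,250+y/7.5-.43)); u=lambda x,y:np.array((240+x/7.5-.43,160+y/7.5-.43))
fit([(b,s(550,572),(-90,-75,0)),(b,s(545,500),(-90,-75,60)),(b,s(105,332),(-90,75,0)),(b,s(68,248),(-90,75,60)),
(t,u(697,132),(-90,-75,60)),(t,u(688,565),(-90,75,60)),(t,u(152,548),(90,75,60))])
# same method, initial picture
f=lambda c:np.array((115+c[0]/3.4-0.35,120+c[1]/3.4-.35)); g=lambda c:np.array((205+c[0]/2.4-.3,90+c[1]/2.4-.3))
fit([(b,g((178,570)),(-90,-75,0)),(b,g((182,540)),(-90,-75,60)),(b,g((28,505)),(-90,75,0)),(b,g((22,478)),(-90,75,60)),
(t,f((502,187)),(90,-75,60)),(t,f((737,181)),(-90,-75,60)),(t,f((747,376)),(-90,75,60)),(t,f((510,386)),(90,75,60))])
E
```

```text
pose [ 4.94100e-01 -1.23200e-01  4.30000e-03  8.88507e+01 -5.66520e+00
  2.33100e-01] res [ 0.7  0.1 -0.4 -0.3 -0.6  0.2 -0.6  0.  -0.9  0.1 -0.5 -0.1  0.6 -1. ]
lead [ 0.4959 -0.0337  0.0132] bay [-0.109   0.0281  0.0132]
heel [ 0.4923 -0.2127 -0.0046] bay [-0.2881  0.0267 -0.0046]
pose [ 5.00400e-01 -1.27500e-01  5.50000e-03  9.38692e+01 -4.25680e+00
 -1.95960e+00] res [ 1.2 -0.3 -2.4  1.1 -0.5  0.6 -3.2 -0.2 -0.9 -0.4 -0.7 -0.8  0.  -0.3
 -0.6 -0.1]
lead [ 0.4943 -0.0379  0.0122] bay [-0.1133  0.0295  0.0122]
heel [ 0.5064 -0.217  -0.0012] bay [-0.292   0.0124 -0.0012]
```

```bash
python3 -m handwheel '[[[0,0,-0.0035,0,1],[0,0,-0.0035,0,1],[0,0,-0.0035,0,1],[0,0,-0.0035,0,1],[0.002,-0.007,0,0,1],[0.002,-0.007,0,0,1],[0.002,-0.007,0,0,1],[0.002,-0.007,0,0,1],[0.002,-0.007,0,0,1],[0.002,-0.007,0,0,1],[0.002,-0.007,0,0,1],[0.002,-0.007,0,0,1],[0.002,-0.007,0,0,1],[0.002,-0.007,0,0,1],[0.002,-0.007,0,0,1],[0.002,-0.007,0,0,1],[0.001,-0.007,0,0,1],[0.001,-0.007,0,0,1],[0,0,0,0,1],[0,0,0,0,1]]]';  python3 - <<'E'
from h import *
b=vision.snapshot("scene");save(b,"s5.png",(220,150,400,315),4)
t=vision.snapshot("top");save(t,"t5.png",(180,140,320,240),5.5)
print(telemetry.get_obs()["force"])
E
```

```text
clock: 9.42
tool_pos: [0.5269, 0.0506, 0.0875]
orientation: [180.0, 0.0, -1.4]
force: [0.2, -1.0, -8.4]
opening: 0.0107
[-0.01378106 -0.12601176 -7.68793604]
```

View pics/s5.png

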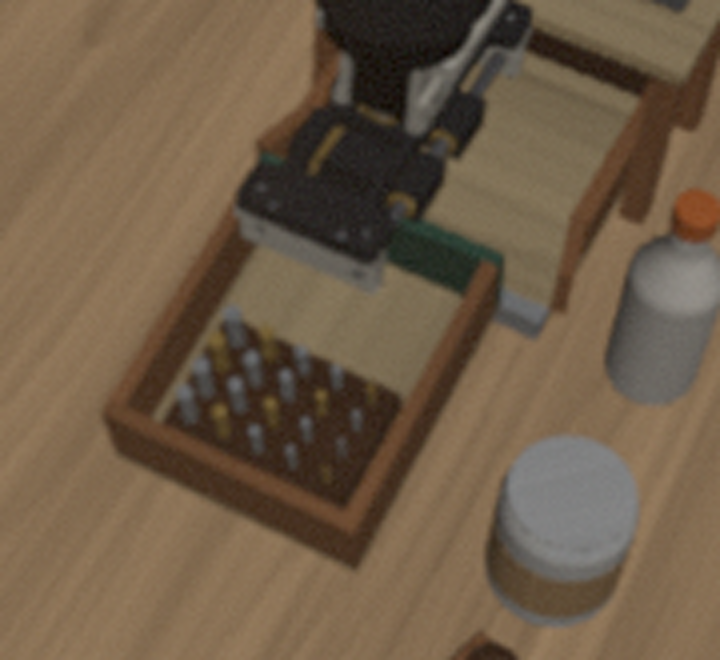

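View pics/t5.png

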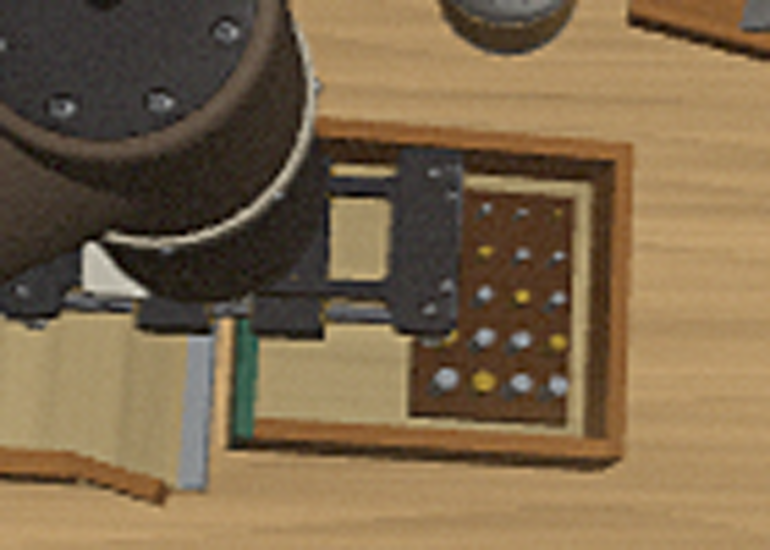

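Run:
```python
from h import *
b=vision.snapshot("scene");t=vision.snapshot("top")
s=lambda x,y:np.array((220+x/4-.37,150+y/4-.37)); u=lambda x,y:np.array((180+x/5.5-.4,140+y/5.5-.4))
fit([(b,s(355,567),(-90,-75,0)),(b,s(352,528),(-90,-75,60)),(b,s(115,450),(-90,75,0)),(b,s(108,412),(-90,75,60)),(b,s(500,260),(90,-75,60)),
(t,u(632,147),(-90,-75,60)),(t,u(620,460),(-90,75,60)),(t,u(232,445),(90,75,60))],(0.52,-0.04,0.01,90,-7,0))
```

```text
pose [ 5.21100e-01 -2.07000e-02  9.90000e-03  8.94019e+01 -9.13360e+00
  4.89800e-01] res [-0.3  0.7 -0.   0.6 -0.2  1.1 -2.1 -0.4  0.2 -1.7 -1.3 -0.4 -0.2 -0.1
 -0.5 -0.6]
lead [0.5221 0.0682 0.0242] bay [-0.0065  0.0048  0.0242]
heel [ 0.5202 -0.1095 -0.0044] bay [-0.1841  0.0016 -0.0044]
```

```bash
python3 -m handwheel '[[[0.001,-0.004,0,0,1],[0.001,-0.004,0,0,1],[0.001,-0.004,0,0,1],[0,-0.003,0,0,1],[0,0,0,0,1],[0,0,0,0,1],[0,0,0,0,1],[0,0,0.002,0,1],[0,0,0.002,0,1],[0,0,0.002,0,1],[0,0,0,0,1],[0,0,0,0,1],[0,0,0,0,1]]]';  python3 - <<'E'
from h import *
b=vision.snapshot("scene");save(b,"s6.png",(220,130,400,295),4)
t=vision.snapshot("top");save(t,"t6.png",(180,140,320,240),5.5)
E
```

```text
clock: 10.7
tool_pos: [0.5303, 0.065, 0.0815]
orientation: [180.0, 0.0, -1.5]
force: [0.3, -0.6, -7.6]
opening: 0.0102
```

View pics/s6.png

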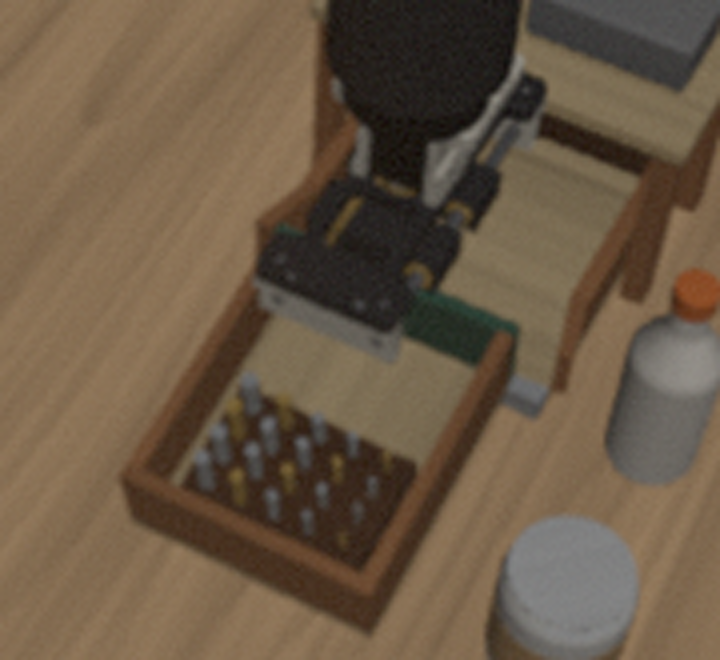

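View pics/t6.png

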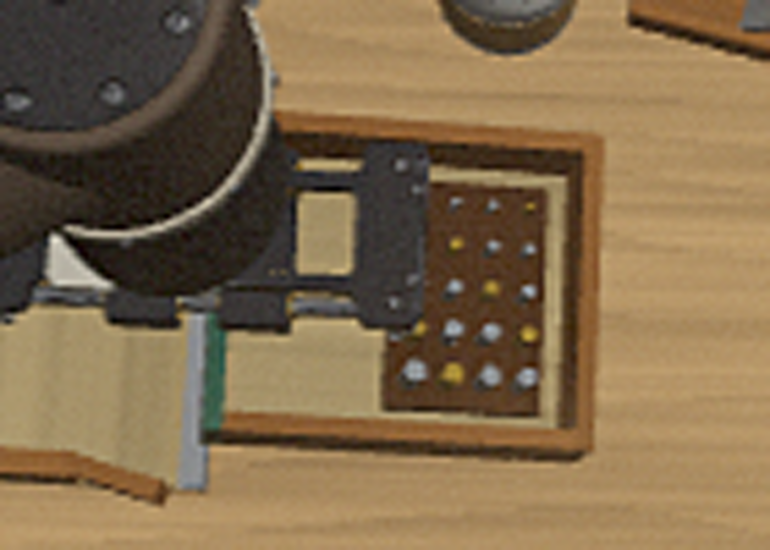

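```bash
python3 -m handwheel '[[[0,-0.002,0,0,1],[0,-0.002,0,0,1],[0,0,0,0,1],[0,0,0,0,1],[0,0,0,0,1],[0,0,0,0,1],[0,0,0.0015,0,1],[0,0,0.0015,0,1],[0,0,0,0,1],[0,0,0,0,1]]]';  python3 - <<'E'
from h import *
b=vision.snapshot("scene");save(b,"s7.png",(300,190,370,250),10)
E
python3 -m handwheel '[[[0,0,0.0015,0,1],[0,0,0.0015,0,1],[0,0,0,0,1],[0,0,0,0,1]]]'
```

```text
clock: 11.63
tool_pos: [0.5304, 0.069, 0.0785]
orientation: [180.0, 0.0, -1.5]
force: [-0.2, -0.3, -5.6]
opening: 0.0103
clock: 12.02
tool_pos: [0.5307, 0.0692, 0.0758]
orientation: [-180.0, -0.0, -1.5]
force: [0.4, 1.2, -2.0]
opening: 0.01
```

View pics/s7.png

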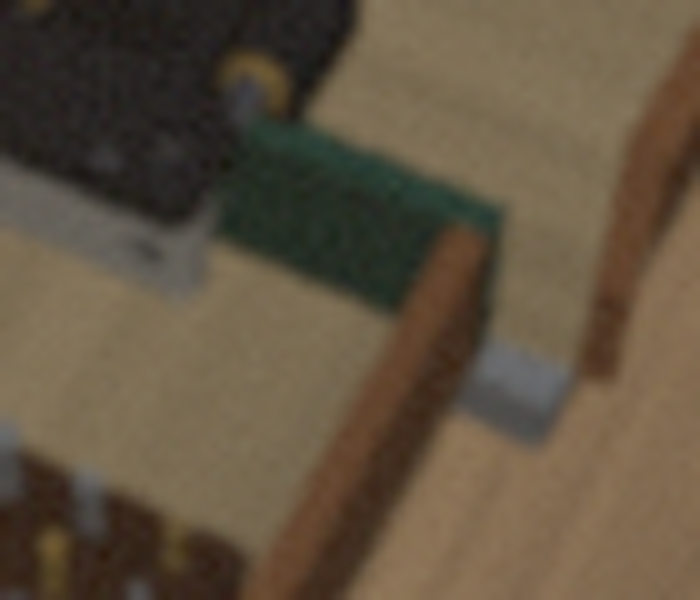

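```bash
python3 -m handwheel '[[[0,0,0,0,0],[0,0,0,0,0],[0,0,0,0,0],[0,0,0,0,0],[0,0,0,0,0],[0,0,-0.01,0,0],[0,0,-0.02,0,0],[0,0,-0.03,0,0],[0,0.01,-0.035,0,0],[0,0.03,-0.02,0,0],[0,0.035,0,0,0],[0,0.035,0,0,0],[0,0.035,0,0,0],[0,0.035,0,0,0],[0,0.035,0,0,0],[0,0.025,0,0,0],[0,0,0,0,0]]]'
```

```text
clock: 13.43
tool_pos: [0.5237, -0.1745, 0.1913]
orientation: [180.0, -0.0, -1.7]
force: [0.4, 0.1, 0.7]
opening: 0.0875
```

```bash
python3 -m handwheel '[[[0,0,0,0.121,0],[0,0,0,0.121,0],[0,0,0,0.121,0],[0,0,0,0.121,0],[0,0,0,0.121,0],[0,0,0,0.121,0],[0,0,0,0.121,0],[0,0,0,0.121,0],[0,0,0,0.121,0],[0,0,0,0.121,0],[0,0,0,0.121,0],[0,0,0,0.121,0],[0,0,0,0.121,0],[0,0,0,0,0]]]';  python3 - <<'E'
from h import *
b=vision.snapshot("scene");save(b,"s8.png",(200,130,400,290),4)
t=vision.snapshot("top");save(t,"t8.png",(160,130,330,240),4.7)
E
```

```text
clock: 14.6
tool_pos: [0.5242, -0.1706, 0.1913]
orientation: [-180.0, -0.0, -91.9]
force: [-0.2, -0.1, -0.6]
opening: 0.0878
```

View pics/s8.png

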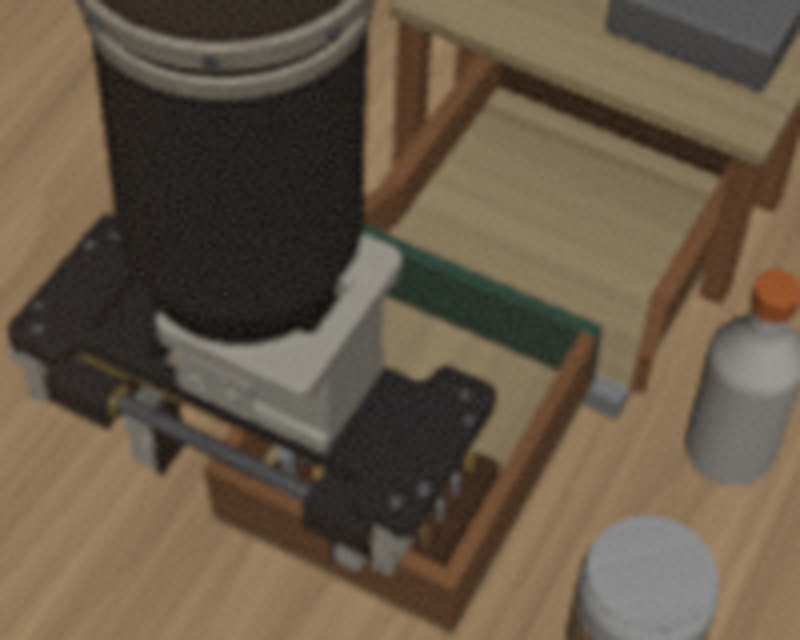

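View pics/t8.png

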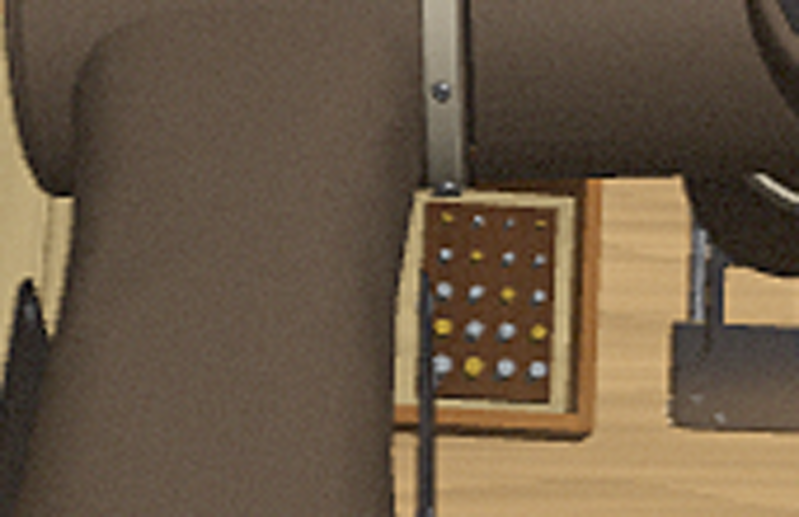

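```bash
python3 -m handwheel '[[[0,0,0.035,0,0],[0,0,0.035,0,0],[0,0,0.035,0,0],[0,0,0.034,0,0],[-0.02,0,0,0,0],[-0.01,0,0,0,0],[-0.01,0,0,0,0],[-0.008,0,0,0,0],[-0.008,0,0,0,0],[-0.008,0,0,0,0],[-0.008,0,0,0,0],[-0.008,0,0,0,0],[-0.008,0,0,0,0],[-0.008,0,0,0,0],[-0.008,0,0,0,0],[0,0,0,0,0]]]';  python3 - <<'E'
from h import *
b=vision.snapshot("scene");save(b,"s9.png",(200,110,400,270),4)
E
```

```text
clock: 16.03
tool_pos: [0.5277, -0.0658, 0.0524]
orientation: [-179.9, 0.0, -91.5]
force: [-0.3, 0.7, -0.9]
opening: 0.088
```

View pics/s9.png

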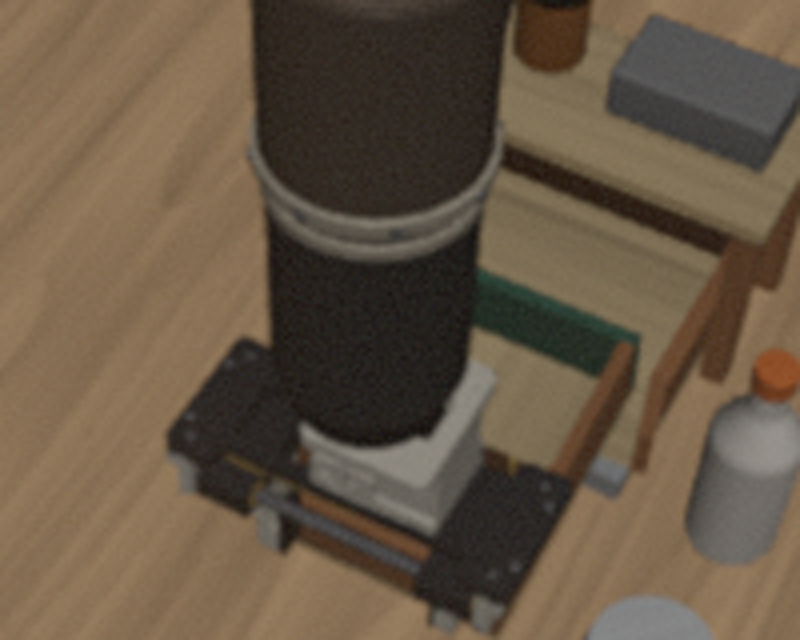

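```bash
python3 -m handwheel '[[[-0.008,0,0,0,0],[-0.008,0,0,0,0],[-0.008,0,0,0,0],[-0.008,0,0,0,0],[-0.008,0,0,0,0],[-0.008,0,0,0,0],[-0.008,0,0,0,0],[-0.008,0,0,0,0],[-0.008,0,0,0,0],[-0.008,0,0,0,0],[-0.008,0,0,0,0],[-0.008,0,0,0,0],[-0.008,0,0,0,0],[0,0,0,0,0]]]';  python3 - <<'E'
from h import *
b=vision.snapshot("scene");save(b,"s10.png",(200,90,400,250),4)
E
```

```text
clock: 17.25
tool_pos: [0.5304, 0.0387, 0.0515]
orientation: [-180.0, 0.0, -91.5]
force: [-0.2, 0.4, 0.2]
opening: 0.0875
```

View pics/s10.png

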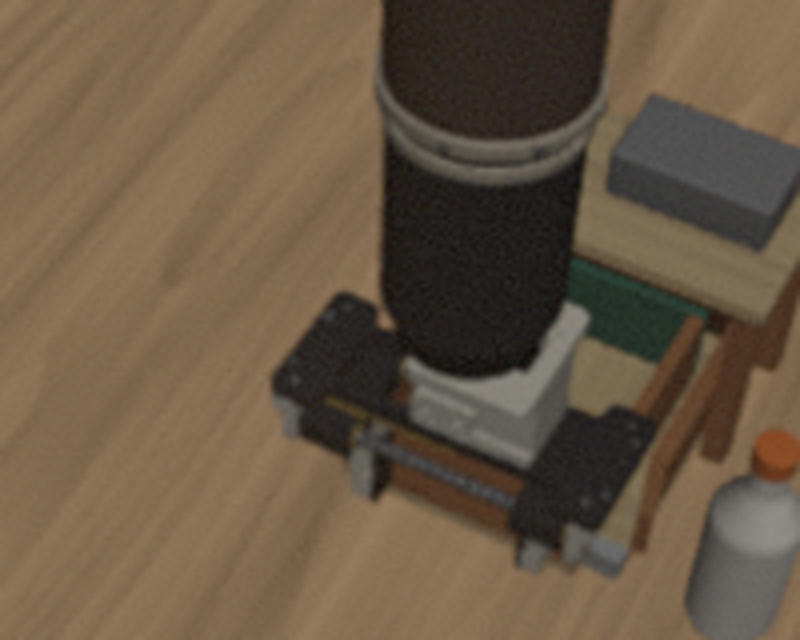

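```bash
python3 -m handwheel '[[[-0.006,0,0,0,0],[-0.006,0,0,0,0],[-0.006,0,0,0,0],[-0.005,0,0,0,0],[-0.004,0,0,0,0],[-0.004,0,0,0,0],[-0.003,0,0,0,0],[-0.002,0,0,0,0],[0,0,0,0,0],[0,0,0,0,0]]]';  python3 - <<'E'
from h import *
b=vision.snapshot("scene");save(b,"s11.png",(220,90,400,250),4)
E
python3 -m handwheel '[[[-0.0015,0,0,0,0],[-0.0015,0,0,0,0],[0,0,0,0,0]]]'
```

```text
clock: 18.13
tool_pos: [0.5316, 0.0736, 0.0518]
orientation: [-179.9, 0.0, -91.6]
force: [0.2, -0.8, -0.4]
opening: 0.0875
clock: 18.43
tool_pos: [0.5311, 0.0761, 0.0516]
orientation: [180.0, -0.0, -91.6]
force: [-0.4, -2.7, -0.2]
opening: 0.0877
```

View pics/s11.png

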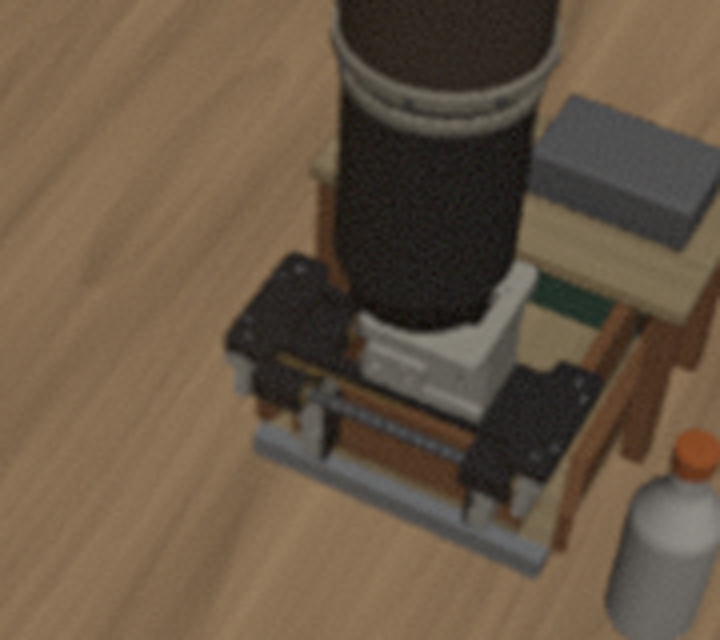

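```bash
python3 -m handwheel '[[[-0.0015,0,0,0,0],[-0.0015,0,0,0,0],[0,0,0,0,0],[0,0,0,0,0]]]';python3 -m handwheel '[[[-0.001,0,0,0,0],[-0.001,0,0,0,0],[0,0,0,0,0]]]';  python3 - <<'E'
from h import *
b=vision.snapshot("scene");save(b,"s12.png",(250,120,390,240),5.5)
E
```

```text
clock: 18.77
tool_pos: [0.5312, 0.0791, 0.0516]
orientation: [180.0, -0.0, -91.6]
force: [0.3, -2.3, 1.6]
opening: 0.0876
clock: 19.02
tool_pos: [0.5307, 0.0795, 0.0516]
orientation: [179.9, -0.1, -91.7]
force: [-0.3, -12.0, 5.2]
opening: 0.0876
```

View pics/s12.png

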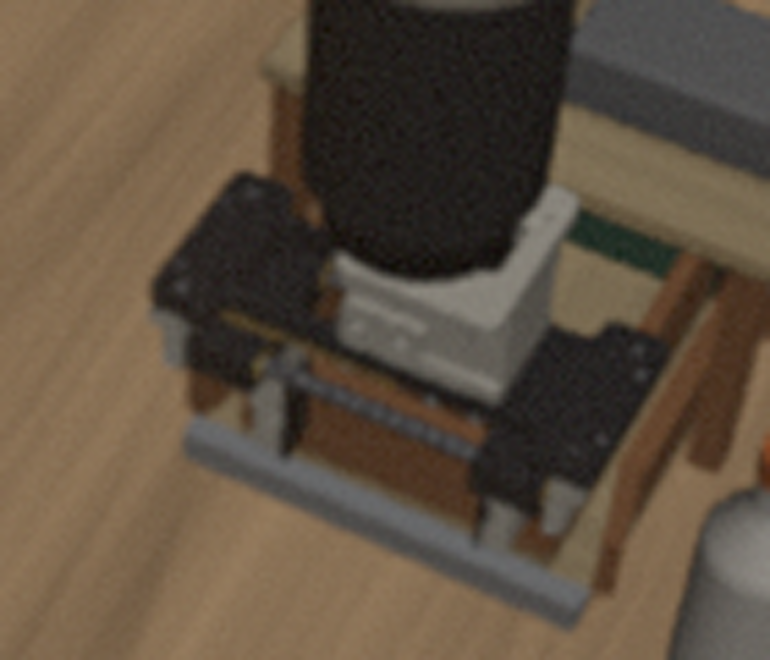

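```bash
python3 -m handwheel '[[[0.01,0,0,0,0],[0.02,0,0,0,0],[0.035,0,0,0,0],[0.035,0,-0.02,0,0],[0.035,0,-0.03,0,0],[0.035,0,-0.035,0,0],[0.035,0,-0.035,0,0],[0.035,0,-0.02,0,0],[0.035,0,0,0,0],[0,0,0,0,0]]]';  python3 - <<'E'
from h import *
b=vision.snapshot("scene");save(b,"s13.png",(270,120,390,230),6)
t=vision.snapshot("top");save(t,"t13.png",(140,130,280,230),5.5)
E
```

```text
clock: 19.9
tool_pos: [0.5247, -0.1836, 0.1794]
orientation: [-179.7, -0.0, -91.8]
force: [0.2, 0.5, -1.2]
opening: 0.0877
```

View pics/s13.png

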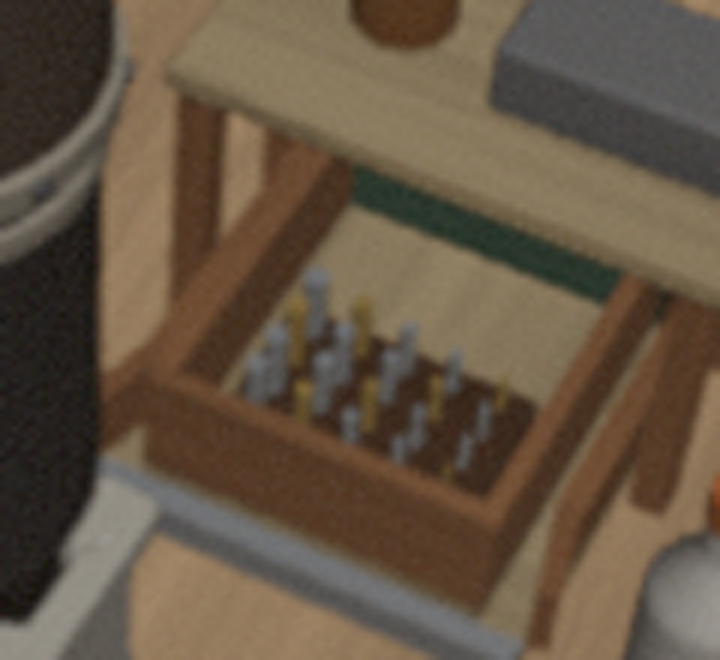

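View pics/t13.png

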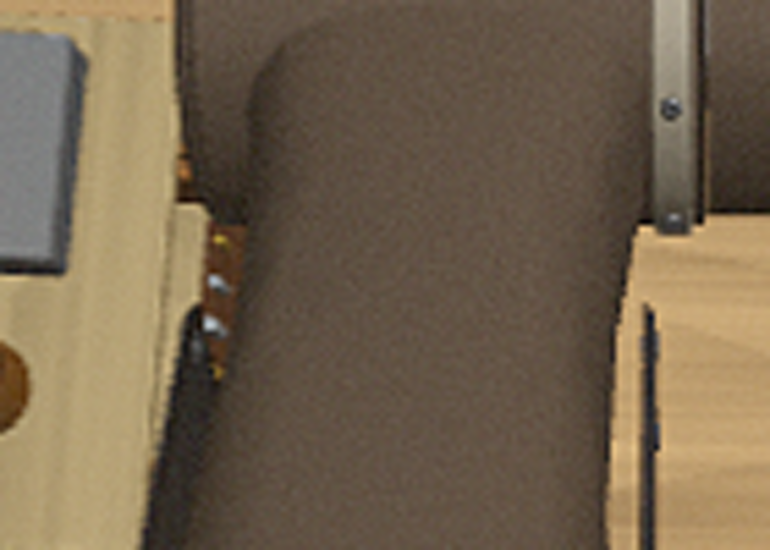

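```bash
python3 -m handwheel '[[[0.035,0,-0.01,0,0],[0.035,0,-0.01,0,0],[0.035,0,-0.01,0,0],[0.035,0,-0.01,0,0],[0.035,0,-0.01,0,0],[0.035,0,-0.01,0,0],[0.03,0,0,0,0],[0,0,0,0,0]]]';  python3 - <<'E'
from h import *
b=vision.snapshot("scene");save(b,"s14.png",(260,110,400,230),5.5)
t=vision.snapshot("top");save(t,"t14.png",(140,130,280,230),5.5)
save(b,"s14f.png",None,1.4)
for n,z in (("glue",0),("tin",0),("plane",0),("bay",0),("tray_heel",.01),("tray_center",.04)):
  for p in(b,t):
    for r in place_of(n,p)[:2]: print(n,np.round(r["xy"],1),round(r["conf"],2),np.round(at_z(p,r["xy"],z),3))
E
```

```text
clock: 20.67
tool_pos: [0.5176, -0.4227, 0.2369]
orientation: [-180.0, -0.0, -91.7]
force: [0.5, 0.3, -0.1]
opening: 0.0875
glue [382.6 239.6] 0.71 [0.689 0.091 0.   ]
glue [219.2 134.7] 0.69 [0.693 0.082 0.   ]
tin [358.7 291.7] 0.88 [ 0.692 -0.061  0.   ]
tin [271.4 136.4] 0.73 [ 0.691 -0.062  0.   ]
plane [327.6 344. ] 0.8 [ 0.683 -0.2    0.   ]
plane [323.3 144.1] 0.57 [ 0.672 -0.206  0.   ]
plane [269.6 138.5] 0.44 [ 0.685 -0.057  0.   ]
bay [315.9 218.7] 0.6 [0.526 0.072 0.   ]
bay [353.5 162.8] 0.51 [0.535 0.284 0.   ]
bay [220.2 195. ] 0.96 [0.524 0.074 0.   ]
tray_heel [319.6 213.4] 0.76 [0.53  0.083 0.01 ]
tray_heel [159.8 367.5] 0.67 [ 0.418 -0.403  0.01 ]
tray_heel [213.6 192.5] 0.63 [0.529 0.09  0.01 ]
tray_center [193.4 384.6] 0.96 [ 0.503 -0.404  0.04 ]
tray_center [338.4 177.6] 0.68 [0.532 0.183 0.04 ]
tray_center [173.9 188.7] 0.88 [0.532 0.19  0.04 ]
tray_center [219.4 195.9] 0.7 [0.515 0.071 0.04 ]
```

View pics/s14.png

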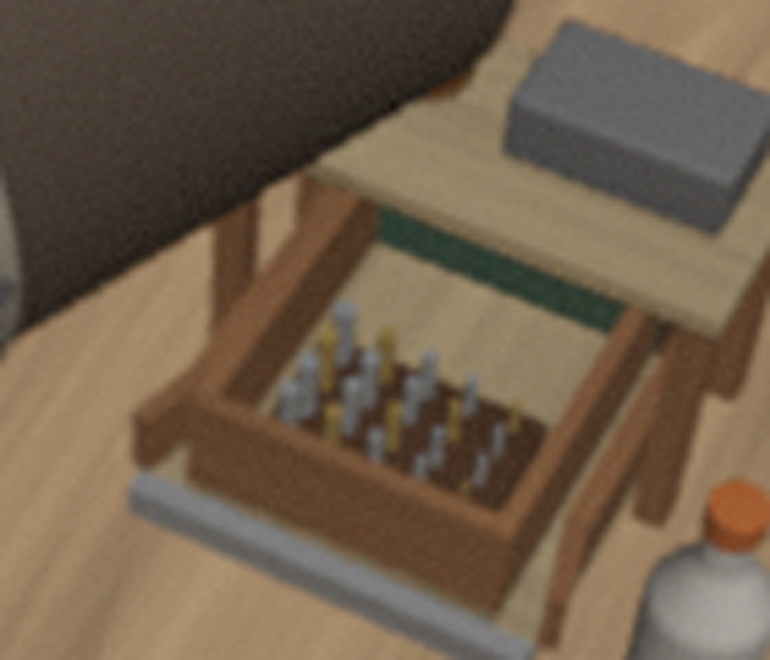

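View pics/t14.png

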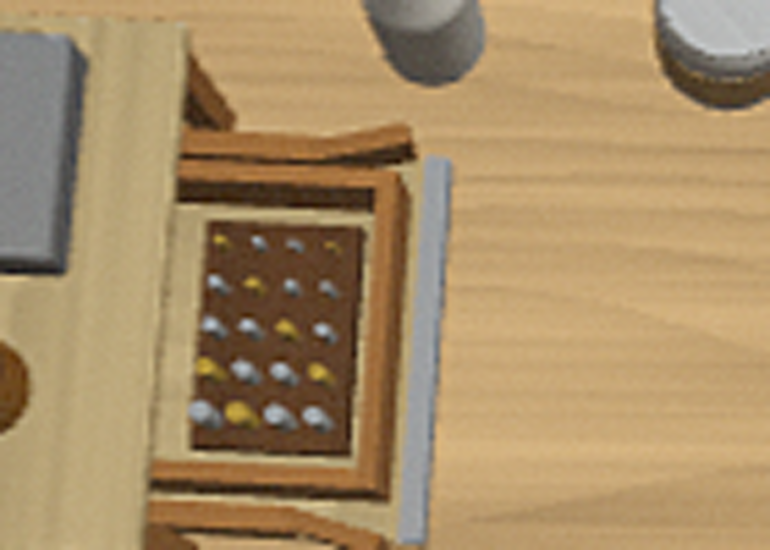

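View pics/s14f.png

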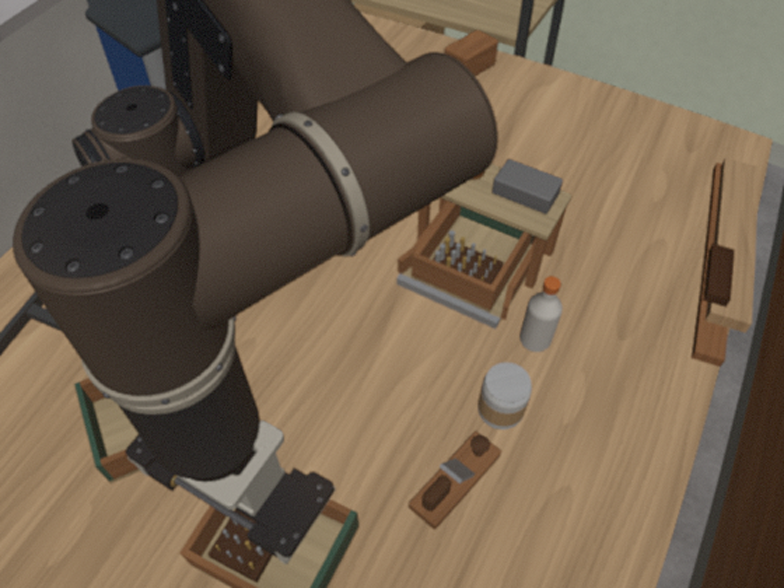

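Run:
```python
from h import *
b=vision.snapshot("scene");t=vision.snapshot("top")
s=lambda x,y:np.array((260+x/5.5-.4,110+y/5.5-.4)); u=lambda x,y:np.array((140+x/5.5-.4,130+y/5.5-.4))
x=fit([(b,s(490,612),(-90,-75,0)),(b,s(508,542),(-90,-75,60)),(b,s(190,476),(-90,75,0)),(b,s(200,400),(-90,75,60)),(b,s(378,240),(81,66,30)) if 0 else (b,s(490,612),(-90,-75,0)),
(t,u(410,172),(-90,-75,60)),(t,u(390,497),(-90,75,60))],(0.53,0.18,0.01,88,0,0))
# overlay: model flat in bay vs raised heel
for nm,hz in(("flat",.010),("raised",.018)):
  im=b["color"][:,:,::-1].copy(); im=cv2.resize(im[110:230,260:400],None,fx=5.5,fy=5.5,interpolation=cv2.INTER_CUBIC)
  c=np.cos(np.radians(BY));sn=np.sin(np.radians(BY));ax=np.array([c,sn,0]);ay=np.array([-sn,c,0])
  h=np.array([BAY[0],BAY[1],hz])+ax*.015+ay*tobay(x[:3])[1]
  pit=np.arcsin((.010-hz)/.18);X=ax*np.cos(pit)+np.array([0,0,np.sin(pit)]);Z=np.cross(X,ay)
  for A,B in (((0,75,0),(0,-75,0)),((0,75,60),(0,-75,60)),((0,75,60),(180,75,60)),((0,-75,60),(180,-75,60)),((0,75,0),(0,75,60)),((0,-75,0),(0,-75,60))):
    P=proj(b,[h+X*q[0]/1e3+ay*q[1]/1e3+Z*q[2]/1e3 for q in(A,B)])
    P=[tuple(int(v) for v in ((p-[260,110]+.4)*5.5)) for p in P]; cv2.line(im,P[0],P[1],(0,255,255),1)
  cv2.imwrite(f"pics/o_{nm}.png",im)
```

```text
pose [ 5.29700e-01  1.85800e-01  2.66000e-02  8.80327e+01 -8.88120e+00
  4.77400e-01] res [ 0.6  0.2 -1.1  0.1 -0.8 -0.2 -3.8  0.1  0.6  0.2 -0.3 -0.4 -0.9 -1.5]
lead [0.5327 0.2747 0.0405] bay [ 2.002e-01 -1.000e-04  4.050e-02]
heel [0.5266 0.0969 0.0127] bay [0.0224 0.001  0.0127]
```

View pics/o_flat.png

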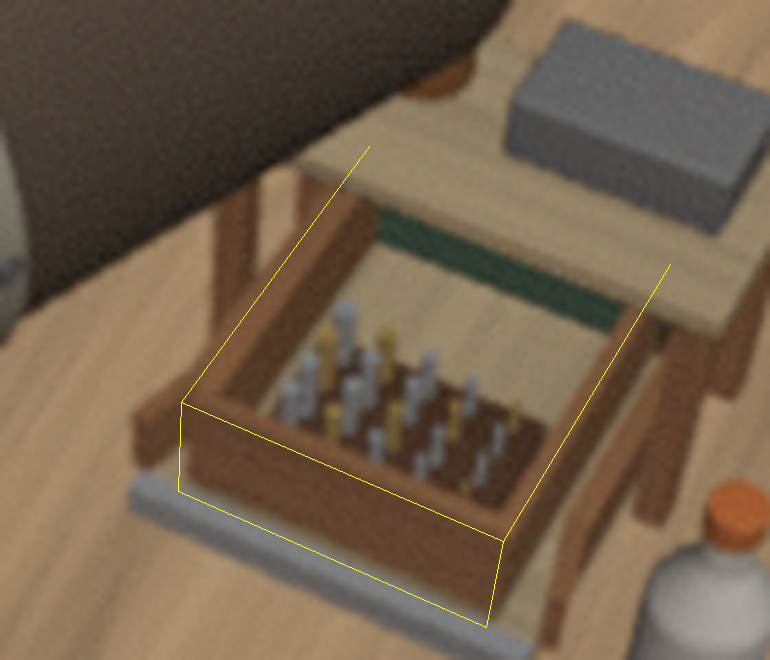

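View pics/o_raised.png

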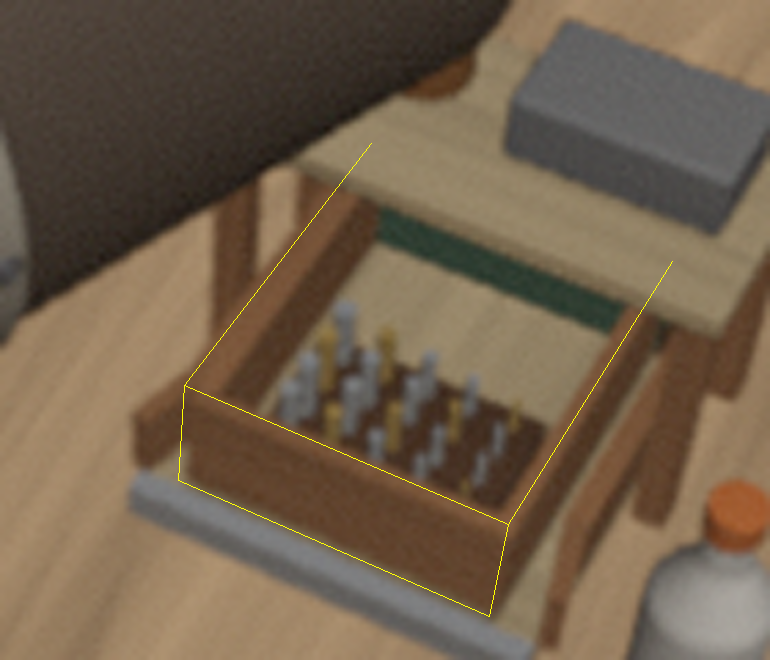

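Run:
```python
from h import *
b=vision.snapshot("scene");t=vision.snapshot("top")
c=np.cos(np.radians(BY));sn=np.sin(np.radians(BY));ax=np.array([c,sn,0]);ay=np.array([-sn,c,0]);O=np.array([*BAY,0])
def W(x,y,z): return O+ax*x/1e3+ay*y/1e3+np.array([0,0,z/1e3])
L=[((0,94,18),(0,-94,18)),((12,94,18),(12,-94,18)),((0,94,0),(0,-94,0)),((60,83,45),(105,83,45)),((60,-83,45),(105,-83,45)),((20,94,45),(60,83,45)),((20,-94,45),(60,-83,45)),((105,118,142),(105,-118,142)),((105,118,130),(105,-118,130))]
Tr=[((15,75,10),(15,-75,10)),((15,75,70),(15,-75,70)),((15,75,70),(110,75,70)),((15,-75,70),(110,-75,70))]
for p,nm,(x0,y0,x1,y1) in((b,"s",(260,110,400,230)),(t,"t",(140,130,280,230))):
  im=cv2.resize(p["color"][y0:y1,x0:x1,::-1],None,fx=5.5,fy=5.5,interpolation=cv2.INTER_CUBIC)
  for S,col in((L,(255,255,0)),(Tr,(0,255,255))):
   for A,B in S:
    P=[tuple(int(v) for v in ((q-[x0,y0]+.4)*5.5)) for q in proj(p,[W(*A),W(*B)])]; cv2.line(im,P[0],P[1],col,1)
  cv2.imwrite(f"pics/ov_{nm}.png",im)
```

```text
(no output)
```

View pics/ov_s.png

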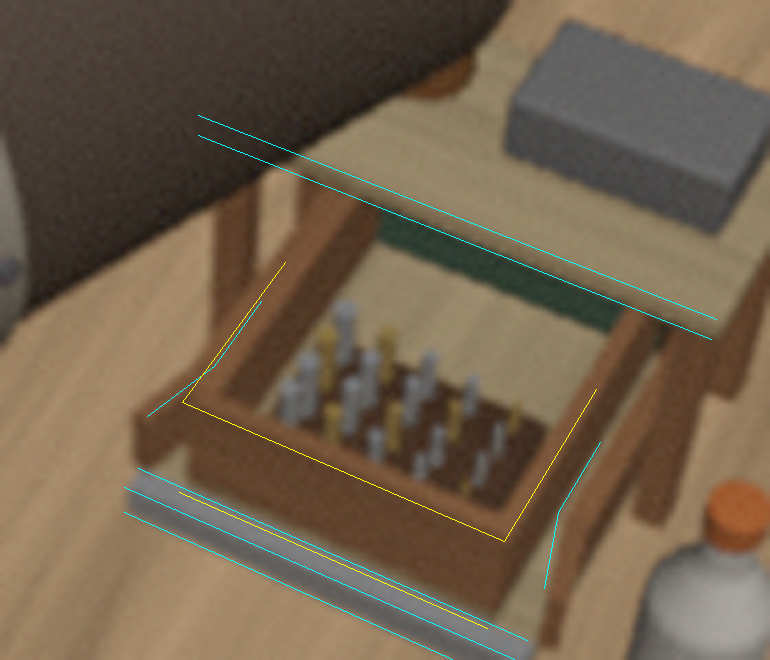

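View pics/ov_t.png

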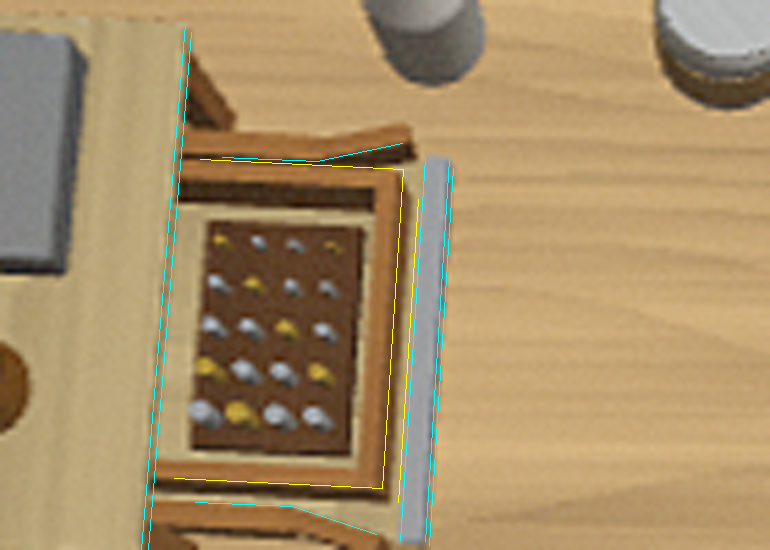

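Run:
```python
from h import *
ims=[vision.snapshot("scene")["color"].astype(float) for _ in range(6)]
m=np.mean(ims,0)[170:232,280:362,::-1]
m=np.clip(m*1.6,0,255).astype(np.uint8)
m=cv2.resize(m,None,fx=9.5,fy=9.5,interpolation=cv2.INTER_CUBIC);cv2.imwrite("pics/z1.png",m)
ims=[vision.snapshot("top")["color"].astype(float) for _ in range(6)]
m=np.mean(ims,0)[150:232,160:225,::-1]
m=np.clip(m*1.6,0,255).astype(np.uint8)
m=cv2.resize(m,None,fx=7,fy=7,interpolation=cv2.INTER_CUBIC);cv2.imwrite("pics/z2.png",m)
```

```text
(no output)
```

View pics/z1.png

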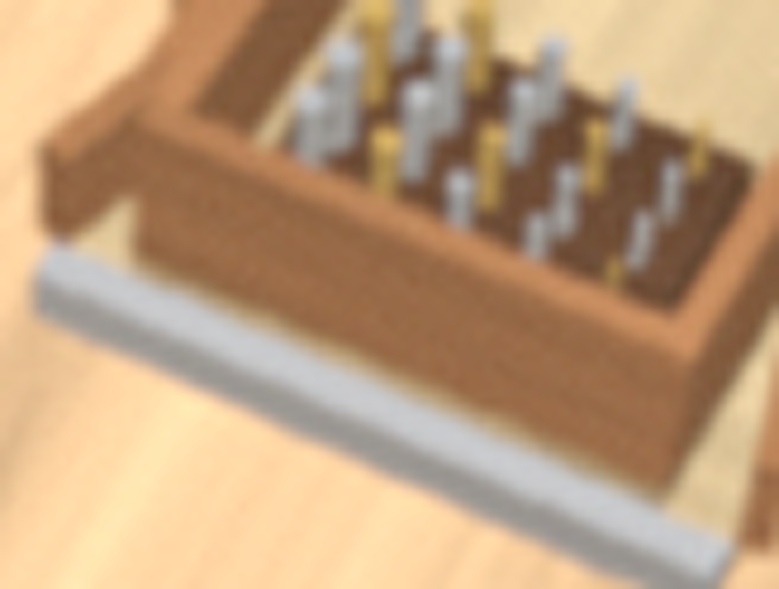

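View pics/z2.png

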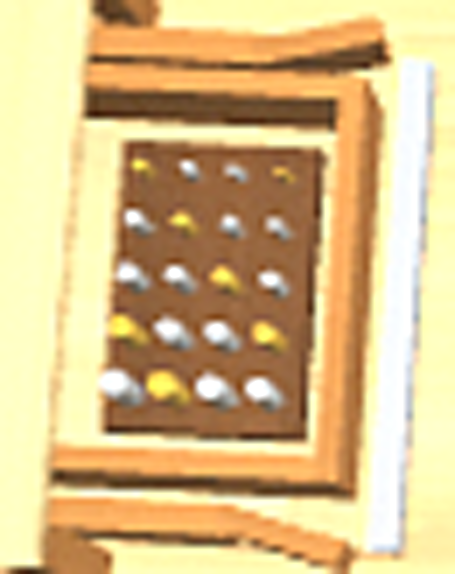

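Run:
```python
from h import *
b=vision.snapshot("scene");t=vision.snapshot("top")
c=np.cos(np.radians(BY));sn=np.sin(np.radians(BY));ax=np.array([c,sn,0]);ay=np.array([-sn,c,0])
z=lambda x,y:np.array((280+x/9.5-.45,170+y/9.5-.45)); u=lambda x,y:np.array((160+x/7-.43,150+y/7-.43))
W=lambda O,x,y,zz: np.array([*O,0])+ax*x/1e3+ay*y/1e3+np.array([0,0,zz/1e3])
for nm,p,S,T in(("scene",b,[(z(48,240),(12,94,18)),(z(735,545),(12,-94,18)),(z(715,580),(0,-94,18)),(z(36,275),(0,94,18))],
   [(z(690,350),(0,-75,60)),(z(140,118),(0,75,60)),(z(665,492),(0,-75,0)),(z(137,262),(0,75,0))]),
  ("top",t,[(u(434,62),(0,-94,18)),(u(404,60),(12,-94,18)),(u(399,552),(0,94,18)),(u(367,550),(12,94,18))],
   [(u(374,82),(0,-75,60)),(u(348,488),(0,75,60))])):
  f=lambda v:np.concatenate([proj(p,W(v,*q))[0]-o for o,q in S]); r=least_squares(f,BAY,x_scale=.01)
  print(nm,"bay",np.round(r.x,4),"res",np.round(r.fun,1)); O=r.x
  for o,q in T:
    for zz in (10,18): 
      w=at_z(p,o,(zz+q[2])/1e3); d=w[:2]-O; print("  pt",q,"if heel z",zz,"x=",round(1e3*d@ax[:2],1),"y=",round(1e3*d@ay[:2],1))
```

```text
scene bay [0.5296 0.074 ] res [ 1.   0.6 -0.4 -0.3 -0.4 -0.3 -0.2  0.2]
  pt (0, -75, 60) if heel z 10 x= 20.7 y= -71.9
  pt (0, -75, 60) if heel z 18 x= 14.5 y= -73.7
  pt (0, 75, 60) if heel z 10 x= 19.7 y= 75.7
  pt (0, 75, 60) if heel z 18 x= 13.4 y= 72.5
  pt (0, -75, 0) if heel z 10 x= 23.6 y= -71.9
  pt (0, -75, 0) if heel z 18 x= 17.7 y= -73.5
  pt (0, 75, 0) if heel z 10 x= 23.1 y= 76.8
  pt (0, 75, 0) if heel z 18 x= 17.2 y= 73.8
top bay [0.5268 0.0747] res [-0.2  0.2 -0.4  0.3  0.3 -0.3  0.3 -0.2]
  pt (0, -75, 60) if heel z 10 x= 14.6 y= -72.8
  pt (0, -75, 60) if heel z 18 x= 13.5 y= -70.8
  pt (0, 75, 60) if heel z 10 x= 14.2 y= 77.1
  pt (0, 75, 60) if heel z 18 x= 13.1 y= 78.0
```

The images leave it unclear whether the back edge has fully dropped. I'll probe it by touch: close the fingers and press the tips lightly on the top of the back wall.

```bash
python3 -m handwheel '[[[-0.0365,0.0003,0,0,1],[-0.0365,0.0003,0,0,1],[-0.0365,0.0003,0,0,1],[-0.0365,0.0003,0,0,1],[-0.0365,0.0003,0,0,1],[-0.0365,0.0003,0,0,1],[-0.0365,0.0003,0,0,1],[-0.0365,0.0003,0,0,1],[-0.0365,0.0003,0,0,1],[-0.0365,0.0003,0,0,1],[-0.0365,0.0003,0,0,1],[-0.0365,0,0,0,1],[-0.0365,0,0,0,1],[-0.0365,0,0,0,1],[0,0,0.035,0,1],[0,0,0.035,0,1],[0,0,0.03,0,1],[0,0,0.02,0,1],[0,0,0,0,1],[0,0,0,0,1]]]'
```

```text
clock: 23.93
tool_pos: [0.528, 0.0914, 0.1173]
orientation: [179.9, -0.1, -91.6]
force: [0.2, -0.2, 0.7]
opening: 0.0001
```

```bash
python3 -m handwheel '[[[-0.002,0,0.01,0,1],[0,0,0.008,0,1],[0,0,0,0,1],[0,0,0,0,1]]]'; for i in 1; do python3 -m handwheel '[[[0,0,0.003,0,1],[0,0,0,0,1],[0,0,0,0,1]]]'; python3 -m handwheel '[[[0,0,0.003,0,1],[0,0,0,0,1],[0,0,0,0,1]]]'; done
```

```text
clock: 24.27
tool_pos: [0.5284, 0.0936, 0.0998]
orientation: [-180.0, 0.0, -91.6]
force: [0.3, 0.3, 0.3]
opening: 0.0005
clock: 24.52
tool_pos: [0.5284, 0.0936, 0.0968]
orientation: [-180.0, 0.0, -91.6]
force: [-0.4, -0.1, -0.5]
opening: 0.0005
clock: 24.77
tool_pos: [0.5282, 0.0935, 0.0935]
orientation: [180.0, -0.0, -91.6]
force: [0.3, -0.1, 0.1]
opening: 0.0007
```

```bash
python3 -m handwheel '[[[0,0,0.003,0,1],[0,0,0,0,1],[0,0,0,0,1]]]'; python3 -m handwheel '[[[0,0,0.002,0,1],[0,0,0,0,1],[0,0,0,0,1]]]';python3 -m handwheel '[[[0,0,0.0015,0,1],[0,0,0,0,1],[0,0,0,0,1]]]';python3 -m handwheel '[[[0,0,0.001,0,1],[0,0,0,0,1],[0,0,0,0,1]]]'
```

```text
clock: 25.02
tool_pos: [0.5282, 0.0935, 0.0904]
orientation: [180.0, -0.0, -91.6]
force: [0.6, -0.3, -0.0]
opening: 0.0002
clock: 25.27
tool_pos: [0.5283, 0.0936, 0.0885]
orientation: [180.0, -0.0, -91.6]
force: [0.8, 0.3, -0.3]
opening: 0.0004
clock: 25.52
tool_pos: [0.5285, 0.0937, 0.0873]
orientation: [-180.0, 0.0, -91.6]
force: [-1.0, 0.1, 2.6]
opening: 0.0005
clock: 25.77
tool_pos: [0.5286, 0.0937, 0.0872]
orientation: [-180.0, 0.0, -91.6]
force: [-3.9, 0.8, 11.5]
opening: 0.0005
```

Contact came at tip height 0.070 m (60 mm wall plus 10 mm floor), and it was stiff. So the back edge is down behind the sill. I'll retreat, take one last look and hand in.

```bash
python3 -m handwheel '[[[0,0,-0.003,0,1],[0,0,-0.01,0,1],[0,0,-0.025,0,1],[0,0,-0.035,0,1],[0.01,0,-0.035,0,1],[0.03,0,-0.02,0,1],[0.036,0,0,0,1],[0.036,0,0,0,1],[0.036,0,0,0,1],[0.036,0,0,0,1],[0.036,0,0,0,1],[0.036,0,0,0,1],[0.036,0,0,0,1],[0.036,0,0,0,1],[0,0,0,0,1],[0,0,0,0,1]]]';python3 - <<'E'
from h import *
b=vision.snapshot("scene");save(b,"s15.png",None,1.4)
t=vision.snapshot("top")
for n,z in (("glue",0),("tin",0),("plane",0),("tray_center",.04),("tray_heel",.01)):
  for p in(b,t):
    for r in place_of(n,p)[:2]: print(n,np.round(r["xy"],1),round(r["conf"],2),np.round(at_z(p,r["xy"],z),3))
E
```

```text
clock: 27.1
tool_pos: [0.5185, -0.2362, 0.2141]
orientation: [180.0, 0.0, -91.8]
force: [0.1, -0.3, -1.1]
opening: 0.0001
glue [383.8 241.6] 0.89 [0.694 0.087 0.   ]
tin [358.6 293.5] 0.95 [ 0.694 -0.065  0.   ]
plane [353.9 158.5] 0.43 [0.53  0.299 0.   ]
tray_center [105.7 291.7] 0.92 [ 0.234 -0.332  0.04 ]
tray_center [195.1 384. ] 0.88 [ 0.506 -0.402  0.04 ]
tray_center [176.4 191.7] 0.97 [0.524 0.184 0.04 ]
tray_center [375.  312.9] 0.61 [ 0.223 -0.331  0.04 ]
tray_heel [150.4 283.6] 0.91 [ 0.29  -0.261  0.01 ]
tray_heel [341.1 177. ] 0.72 [0.529 0.214 0.01 ]
tray_heel [339.3 289.6] 0.67 [ 0.278 -0.246  0.01 ]
tray_heel [395.  238.7] 0.55 [ 0.413 -0.395  0.01 ]
```

View pics/s15.png

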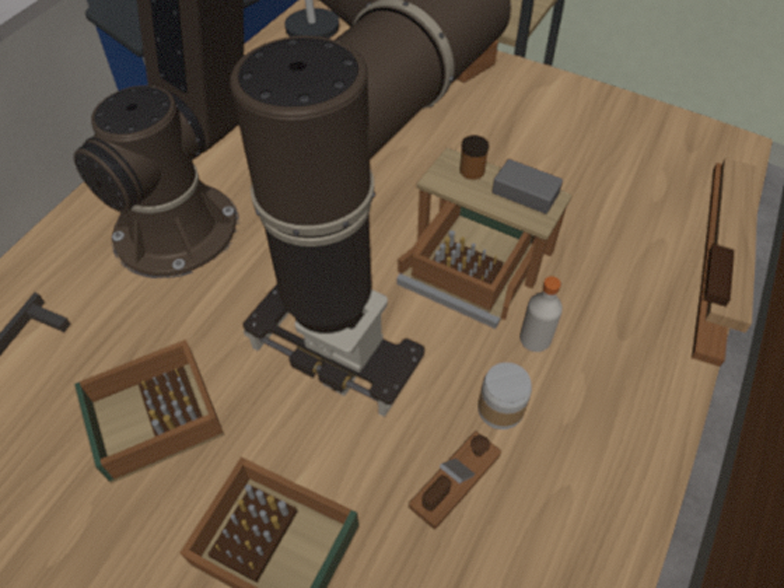

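The tray lies in the bay at (465,250). The glue, tin and plane are where they were, and the arm is clear of everything.

```bash
python3 -c "
from plant import close_job
print(close_job())"
```

```text
the job is handed in; nothing more can be done
None
```

The tray is parked in the bay, with its back edge dropped behind the sill, and the job was handed in at about 27 s of the 58 s allowed.

**What I did:**
- I gripped the green front wall and tipped it up about 9° with the back edge still on the bench.
- I towed the tray about 110 mm while turning it in line with the bay, and set its front edge on the sill. The wrist load dropped from 8 N to 2 N as it settled.
- I let go, then pushed the back wall with both open fingers until the tray met the stop at about 12 N.

**Last checks:**
- **Resting height:** pressing lightly on the back wall met firm contact at 0.070 m. That is the 60 mm wall on the 10 mm floor, so the back edge is down.
- **Position:** the top view puts the back edge about 14 mm past the sill's outer face and the tray about 2 mm off the middle.
- **Bystanders:** my last position readings put the glue, tin and plane within about 12 mm of where they started, which is detection noise. In the final check the detector found the glue and tin only in one view. It missed the plane, which I judged by eye to be unmoved.

**Disagreements:**
- **Back edge height:** the scene camera suggested it sat 6 to 8 mm too high, and a combined fit of both views even gave a tilt. The touch test contradicted both, so I trusted the touch.
- **Front end:** I did not probe it, so flatness rests on the back-edge height and on how the tray looks in the pictures.

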